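Fetch the red oil tin from the leaning carton

ROBOT

A 7-joint arm with a two-finger parallel gripper is mounted at the origin on the work surface. World frame = base frame: x ahead of the robot, y to its left, z up, the work surface at z = 0. Lengths are in mm, angles in rad, forces in N, time in s.
With the tool pointing down it reaches from about 400 to 875 mm from the base axis. Payload 4.4 kg.
Tool frame: the origin (TCP) lies midway between the tips of the shut fingers; the grasp point (between the pads) lies 19 mm behind it (ctrl.grip_depth is the distance from the TCP to the grasp point, in mm); z points along the fingers, y is the line along which they close (so a half turn about z gives the same grasp; the last joint's range is limited). The gripper opens to 85 mm and grips with 20 to 120 N. Pads are 22 mm wide; open, the fingers measure 114 mm over their backs; the gripper's body (76 mm by 85 mm) begins 54 mm behind the grasp point. The pads swing forward as they close: fully open they stand 13 mm farther back than shut.
Start: joints at [1.153, 0.628, 0.038, 1.517, -0.027, 0.996, -0.02], TCP at [224.01, -610.194, 231.313] pointing down, gripper open.
Joint ranges: [-3.06, 3.06], [-0.37, 2.12], [-1.25, 1.32], [0.18, 2.47], [-1.1, 4.24], [0.23, 1.98], [-2.94, 2.94]. Speed limits (rad/s): [2.57, 2.57, 3.14, 3.14, 3.14, 3.14, 3.14].

INTERFACE

Orientations are given as a unit quaternion [x, y, z, w].
In Python, from bench import ctrl gives the robot as it stands.
- The arm moves only by the tool jog_arm, never from a script. Its argument "series" is a list of rows, each an object with "offset": the shift along the tool's x, y, z in cm, a list of three; "spin": the turn about the tool's z in rad. In form: [{"offset": [tx, ty, tz], "spin": spin}, ...]. A call has 1 to 12 rows; each row is the pose to reach, as a shift and turn from the pose commanded when the call began, along the tool's axes at that moment; what a row does not reach only later rows make up. A row lasts 1/8 s, in which the tool goes at most 62.5 mm and 10.7 degrees, less where a joint would pass 70% of its speed; a pose out of reach is approached as far as the arm can. A call with a gripper value outside its range is refused whole. "gripper" is the closure, from 0 (fully open) to 1 (shut), set as the call begins (left out, the last holds). The fingers move at their own pace and stop on an object; "newtons" is the grip in N (left out, the last holds). Time passes only in rows, so rows that repeat a pose let the fingers close. It gives the time, the measured TCP pose, the force, the opening and the grip force at its end, in the units of the state.
- ctrl.sense(): the state, without advancing time (a new reading comes with each control period).
- ctrl.capture(name): name is "scene" or "top"; returns the picture (420x560x3 uint8, blue, green, red); there is no depth.
- ctrl.camera_info(name): a dict with "fov_y" (degrees; the focal length in pixels is half the picture's height over the tangent of half this angle, whatever the lens; pixels are square), "cx", "cy" (the principal point, pixels), "rvec" (rotation vector, rad) and "tvec" (3), from world to camera coordinates, as OpenCV has them. Camera axes: x right, y down, z forward; pixel columns grow to the right and rows downward; lengths in mm; the calibration is good to about 2 mm. A picture is of the moment at which its call begins. camera_info takes no time and is no camera call.
- ctrl.sign_off(): hands the job in; it is judged then, once.
Trained networks look in the newest picture that a camera, given by its name, has taken for a name from the list of things; names that differ only in an ending like _2 or _b are one class to them, and where a whole thing is asked for, a point or a joint stands for the part that bears it (a point fixed in the world has none). Each returns a list of dicts, best first, with "confidence" (0 to 1); they miss things now and then, are a little off and sometimes report something else, mostly with a low value. They report only what shows in the picture. A call takes as long as a camera call. They do not tell look-alikes from the thing itself.
- ctrl.find_in(camera, name): "position" ([x, y, z] in mm, in world coordinates, good to about 4 mm: the middle of the surface that is visible of it).
- ctrl.place_of(camera, name): "position" ([x, y, z] in mm, in world coordinates, good to about 4 mm: a listed point, or the origin of a listed thing).
The state is a dict: "clock": time; "q": joint angles; "qvel": joint speeds; "effort": joint torques, N m; "eef_pos": TCP position; "tool_rot": TCP orientation; "contact_force": force on the tool from outside, world axes, zero at the start; "wrist_torque": the same for the moment, N m; "gripper_width": opening from 0.0 (shut) to 1.0 (fully open); "grasp_force": force on a finger pad.
Only numpy, scipy, OpenCV 4.12 (cv2) and the standard library are available. Lean on these libraries where they do the work, as an engineer would, in place of code of your own. Each camera call takes 0.05 s, during which the arm holds its last target. There are 200 camera calls.

TASK

Lift the red tin of wood oil out of the leaning, divided carton and set it upright in the rectangular pocket of the wooden caddy, fully home on the pocket's floor, either way round; lower it in, do not drop it. Leave the blue and green tins in their cells, and do not disturb the glue bottle or the jigsaw. Let go of the tin at the end.

Things in the scene. Friction and masses are not known exactly. Their poses are not given: they have to be found in the camera images.
- carton: fixed brown cardboard carton on a plywood cradle, leaning 30 degrees from vertical to its own -x (the robot's side): its cells run, floor to mouth, along (-0.5, 0, 0.866) of its frame. Three open cells in a row at y = -103, 0, +103 mm; walls and dividers 5 mm thick, rims level. Highest edge 187 mm up. Origin: on the table, under the cell floors; z up, x away from the robot
- carton_floor (a point): centre of the middle cell's inner floor, 34 mm over the table. Each cell is 98 mm wide along the row, 78 mm the other way, 150 mm deep from floor to rim, and holds one tin, which stands on the floor and leans flat on the lower (-x) wall, its cap's top 15 mm below the rim; 25 to 37 mm stay free beside each of its broad faces
- tin_red: the tin to fetch, painted red, in any one of the three cells: rigid rectangular tin, labelled on its broad faces, 64 (its x) x 36 (its y, along the row) x 115 mm tall (its z), plus a black round cap on top, 26 mm across, 20 mm tall; 0.2-0.4 kg. Origin: centre of its underside; z up through the cap
- tin_blue: bystander, the same tin in blue: rigid rectangular tin, labelled on its broad faces, 64 (its x) x 36 (its y, along the row) x 115 mm tall (its z), plus a black round cap on top, 26 mm across, 20 mm tall; 0.2-0.4 kg. Origin: centre of its underside; z up through the cap
- tin_green: bystander, the same tin in green: rigid rectangular tin, labelled on its broad faces, 64 (its x) x 36 (its y, along the row) x 115 mm tall (its z), plus a black round cap on top, 26 mm across, 20 mm tall; 0.2-0.4 kg. Origin: centre of its underside; z up through the cap
- caddy: fixed brown wooden block, 130 (its x) x 110 (its y) x 28 mm high, with one square-edged rectangular pocket in the middle of its top, 72 mm along its x, 44 mm along its y, 22 mm deep, grey felt floor: a tin fits with 4 mm to spare on each side, its 64 mm side along the caddy's x, either way round. Origin: centre of its underside, z up
- pocket_floor (a point): centre of the pocket's floor, 6 mm over the table and 22 mm below the block's top
- glue_bottle: bystander: upright yellow bottle with an orange cap, 54 mm across, 145 mm tall, loose, on the caddy's -y side. Origin: centre of its underside
- jigsaw: bystander: orange and black power jigsaw standing on its sole, about 210 (its x) x 70 x 181 mm high, 2.2 kg, beyond the caddy, seen from the robot. Origin: underside, centre of the sole
Mind the look-alikes: they are no part of the job. Of the things like the tin_red, leave any that is purple or turquoise; of the rest the larger one is meant.

How it is judged (in metres and radians):
On the way:
1. the red tin is lifted out of its cell (height (world z) of tin_red above 0.1 m and contact force between tin_red and carton below 0.05 N), for 0.1 s.
At the end, for the whole second after the job is handed in: The red tin stands released and still in the caddy's pocket: its underside within 4 mm of the pocket's floor and within 9 mm of its centre, upright within 4.5 degrees; the blue and green tins are within 30 mm, the glue bottle and jigsaw within 40 mm, of where they began (horizontal distance between tin_red and pocket_floor below 0.009 m and z of tin_red in the frame of caddy below 0.01 m and angle between tin_red's own z axis and vertical below 0.08 rad and linear speed of tin_red below 0.02 m/s and contact force between the fingers and tin_red below 0.05 N and distance of each of tin_blue, tin_green from where it was at the start of the episode below 0.03 m and distance of each of glue_bottle, jigsaw from where it was at the start of the episode below 0.04 m); the robot touches nothing.
It fails at once if the blue or green tin is pulled about (more than 30 mm) (distance of any of tin_blue, tin_green from where it was at the start of the episode above 0.03 m).
It fails at once if the glue bottle or the jigsaw is pushed more than 40 mm, or the bottle knocked over (distance of any of glue_bottle, jigsaw from where it was at the start of the episode above 0.04 m or angle between glue_bottle's own z axis and vertical above 0.5 rad).
It fails at once if the red tin is dropped: let go over the caddy with its underside more than 25 mm above the block's top (horizontal distance between tin_red and pocket_floor below 0.06 m and z of tin_red in the frame of caddy above 0.053 m and contact force between the fingers and tin_red below 0.1 N).
It also fails if it takes over 48 s, if anything falls off the work surface, if the arm or the gripper's body presses on something with over 40 N, if the wrist force passes 120 N, or if a joint passes its speed limit or range.

## Working session

There is one attempt and no reset: what is moved stays moved. The work goes in short steps, Python scripts to look and compute and a tool call to move; the robot and the scene stay as the last step left them, time stands still between calls to the robot, and variables do not carry over. Pictures are saved under pics/ and viewed, at most 10 in all, crops included, and the job is handed in when it is done.

Besides the shell and the picture viewer there is one more tool, called by a JSON object that holds its "name" and its "arguments", one argument or row to a line. jog_arm: Moves the arm, as the interface text tells. Its arguments: {"type":"object","properties":{"series":{"type":"array"},"gripper":{"type":"number"},"newtons":{"type":"number"}},"required":["series"]}

```bash
mkdir -p pics; ls; python3 - <<'E'
from bench import ctrl
import cv2,numpy as np
for c in("scene","top"):
    cv2.imwrite(f"pics/{c}0.png",ctrl.capture(c)); print(c,ctrl.camera_info(c))
    for n in("carton_floor","tin_red","tin_blue","tin_green","caddy","pocket_floor","carton","glue_bottle","jigsaw"):
        print(n,[(np.round(d["position"]).tolist(),round(d["confidence"],2)) for d in ctrl.place_of(c,n)])
print(ctrl.sense())
E
```

```text
pics
scene {'fov_y': 55.86729364820756, 'cx': 282.37203208644536, 'cy': 213.50926984718666, 'rvec': array([ 1.74786199,  1.48807736, -0.77232512]), 'tvec': array([ -23.04659662, -323.27212092, 1455.91096877])}
carton_floor [([640.0, 163.0, 33.0], 0.75)]
tin_red [([830.0, 35.0, 16.0], 0.82), ([376.0, 4.0, 18.0], 0.71), ([658.0, -73.0, 14.0], 0.57)]
tin_blue []
tin_green []
caddy [([465.0, -188.0, 2.0], 0.86)]
pocket_floor [([459.0, -187.0, 4.0], 0.86)]
carton [([646.0, 162.0, -2.0], 0.61)]
glue_bottle []
jigsaw []
top {'fov_y': 43.407817387212376, 'cx': 279.28497271099627, 'cy': 213.5767789783294, 'rvec': array([ 2.18975402, -2.12739574,  0.12607254]), 'tvec': array([ -94.28100127,  622.18564926, 1119.68722883])}
carton_floor [([644.0, 169.0, 36.0], 0.77)]
tin_red [([657.0, 55.0, 41.0], 0.84), ([659.0, -76.0, 12.0], 0.76), ([381.0, 3.0, 22.0], 0.68), ([830.0, 30.0, 11.0], 0.61)]
tin_blue [([618.0, 264.0, 26.0], 0.93)]
tin_green [([641.0, 162.0, 28.0], 0.65)]
caddy [([457.0, -184.0, 3.0], 0.71)]
pocket_floor [([459.0, -189.0, 5.0], 0.92)]
carton [([642.0, 172.0, -0.0], 0.63)]
glue_bottle [([645.0, 173.0, -1.0], 0.54)]
jigsaw [([658.0, -269.0, -1.0], 0.55)]
{'clock': 1.0, 'q': array([ 1.15317722,  0.62841968,  0.03849342,  1.51739523, -0.02702733,
        0.99627956, -0.02001802]), 'qvel': array([-0.00174854,  0.00026032,  0.00046058,  0.00113056, -0.00059563,
        0.00157869,  0.00047066]), 'effort': array([-7.16243339e-04, -5.63275337e+01,  1.22558389e+00, -1.93784112e+01,
        1.09607354e-02,  1.68012324e-03, -9.18952594e-06]), 'eef_pos': array([ 224.03798797, -610.19218369,  231.30205462]), 'tool_rot': array([9.84572360e-01, 1.74977904e-01, 3.21377634e-05, 1.92110104e-06]), 'contact_force': array([-5.80061326e-04,  6.37988405e-01, -5.31817109e-01]), 'wrist_torque': array([-0.00069552,  0.01706938, -0.00454335]), 'grasp_force': 0.0, 'gripper_width': 0.9960291912980487}
```

View pics/scene0.png

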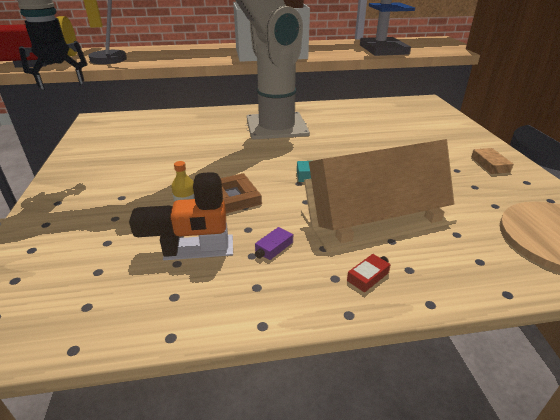

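View pics/top0.png

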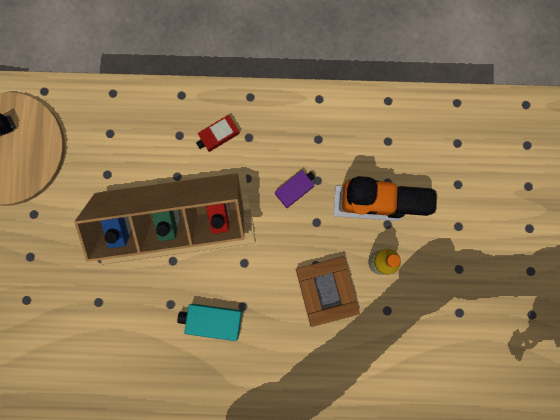

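Top view: there are four candidates. A red tin stands in the carton's right cell (218,220), a small red one lies at (218,133), a purple one is at (296,188) and a turquoise one at (213,322). The red one in the cell fits, because purple and turquoise are excluded and the lying red one is smaller. I'll confirm this in an enlarged crop.

```bash
python3 - <<'E'
import cv2
im=cv2.imread("pics/top0.png")[105:335,70:370]
cv2.imwrite("pics/crop.png",cv2.resize(im,None,fx=2.6,fy=2.6,interpolation=cv2.INTER_CUBIC))
E
```

```text
(no output)
```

View pics/crop.png

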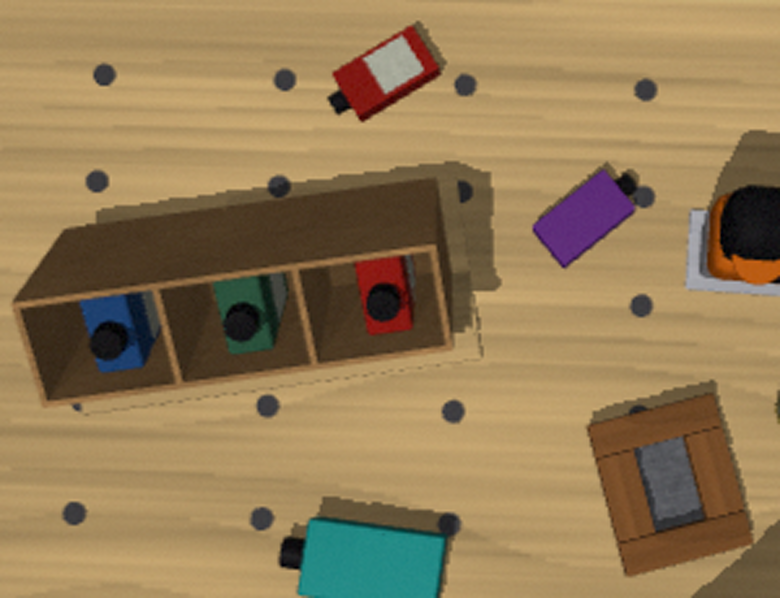

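The crop confirms it. The tin in the right cell (cap at crop (384,303)) is bright red and full size, while the lying red tin is the smaller look-alike. Next I'll fit the carton and caddy models to the corners.

```bash
cat > h.py <<'E'
import numpy as np,cv2
from bench import ctrl
from scipy.optimize import least_squares
def proj(P,cam):
    c=ctrl.camera_info(cam); f=210/np.tan(np.radians(c["fov_y"]/2))
    K=np.array([[f,0,c["cx"]],[0,f,c["cy"]],[0,0,1]])
    return cv2.projectPoints(np.float64(P),c["rvec"],c["tvec"],K,None)[0][:,0]
def place(p,L):
    c,s=np.cos(p[2]),np.sin(p[2]); L=np.float64(L)
    return np.c_[p[0]+c*L[:,0]-s*L[:,1],p[1]+s*L[:,0]+c*L[:,1],L[:,2]]
def fit(L,px,p0,cam="top"):
    r=least_squares(lambda p:(proj(place(p,L),cam)-px).ravel(),p0,x_scale=[10,10,.1],loss="soft_l1")
    return r.x,np.round(r.fun.reshape(-1,2),1)
def st(s,y,t): # carton cell coords -> carton frame
    return [(s-39)*.866-.5*t,y,34+.5*(s-39)+.866*t]
def pix(u,v,z,cam="top"):
    return least_squares(lambda p:proj([[p[0],p[1],z]],cam)[0]-[u,v],[600,0]).x
crop=lambda a:np.float64(a)/2.6+[70,105]
E
python3 - <<'E'
from h import *
px=crop([(14,302),(435,245),(453,349),(43,406)])
L=[st(83,157,150),st(83,-157,150),st(-5,-157,150),st(-5,157,150)]
p,r=fit(L,px,[640,165,0.1]); print("carton",p,r.tolist())
print("end-ht",st(83,157,150))
q,r2=fit([(65,55,28),(65,-55,28),(-65,-55,28),(-65,55,28)],crop([(587,427),(715,393),(753,542),(627,575)]),[459,-187,.1]); print("caddy",q,r2.tolist())
g,r3=fit([(36,22,28),(36,-22,28)],crop([(637,446),(685,434)]),q); print(r3.tolist(), "pocket top corners pred",((proj(place(q,[(36,22,28),(36,-22,28),(-36,-22,28),(-36,22,28)]),"top")-[70,105])*2.6).round())
for n,u in(("red",(385,304)),("green",(241,323)),("blue",(109,342))):
    f=lambda a:proj(place(p,[st(a[0],a[1],135)]),"top")[0]-crop([u])[0]
    print(n,least_squares(f,[32,0]).x)
print(((proj(place(p,[st(32,-103,135),st(0,-103-18,115),st(0,-103+18,115),st(64,-103+18,115)]),"top")-[70,105])*2.6).round())
E
```

```text
carton [6.43706071e+02 1.64202851e+02 1.65704226e-01] [[-1.0, -0.2], [0.5, -0.5], [0.2, 0.5], [-0.0, 0.2]]
end-ht [-36.896, 157, 185.9]
caddy [ 4.59499307e+02 -1.86604704e+02  2.79483012e-01] [[0.1, -1.1], [-0.5, -0.5], [0.6, 0.6], [-0.1, 0.8]]
[[-0.5, 0.1], [0.5, -0.1]] pocket top corners pred [[634. 448.]
 [685. 435.]
 [707. 519.]
 [656. 533.]]
red [  34.21363047 -110.20789163]
green [34.77914776 -0.2207105 ]
blue [ 34.00261964 100.56139676]
[[376. 308.]
 [407. 331.]
 [361. 338.]
 [347. 263.]]
```

{"name": "jog_arm", "arguments": {
  "series": [
    {"offset": [2,-1.7,-4],"spin": 0.03},
    {"offset": [6,-5,-6.9],"spin": 0.06},
    {"offset": [11,-9.1,-6.9],"spin": 0.1},
    {"offset": [16,-13.3,-6.9],"spin": 0.14},
    {"offset": [21,-17.4,-6.9],"spin": 0.186},
    {"offset": [26,-21.6,-6.9],"spin": 0.186},
    {"offset": [31,-25.8,-6.9],"spin": 0.186},
    {"offset": [36,-29.9,-6.9],"spin": 0.186},
    {"offset": [41,-34.1,-6.9],"spin": 0.186},
    {"offset": [46,-38.2,-6.9],"spin": 0.186},
    {"offset": [51,-42.4,-6.9],"spin": 0.186},
    {"offset": [54,-44.9,-6.9],"spin": 0.186}
  ],
  "gripper": 0.435,
  "newtons": 40
}}

```text
clock: 2.5
eef_pos: [577.2, -0.9, 300.6]
tool_rot: [0.997, 0.083, 0.0, 0.0]
contact_force: [0.6, -0.8, -0.5]
gripper_width: 0.564
grasp_force: 0.0
```

{"name": "jog_arm", "arguments": {
  "series": [
    {"offset": [1.2,-1.5,1],"spin": 0},
    {"offset": [2.5,-3,3.5],"spin": 0},
    {"offset": [3.4,-4.1,6.5],"spin": 0},
    {"offset": [3.7,-4.4,8.5],"spin": 0},
    {"offset": [3.7,-4.4,9],"spin": 0},
    {"offset": [3.7,-4.4,9],"spin": 0}
  ]
}}

```text
clock: 3.25
eef_pos: [605.3, 45.9, 210.5]
tool_rot: [0.997, 0.082, -0.0, 0.0]
contact_force: [1.0, -0.1, -0.2]
gripper_width: 0.564
grasp_force: 0.0
```

```bash
python3 - <<'E'
from h import *
a=ctrl.capture("top"); b=ctrl.capture("scene")
A=cv2.resize(a[150:290,70:260],None,fx=2.6,fy=2.6,interpolation=cv2.INTER_CUBIC)
B=cv2.resize(b[80:220,290:450],None,fx=2.6,fy=2.6,interpolation=cv2.INTER_CUBIC)
h=min(A.shape[0],B.shape[0]); im=np.hstack([A[:h],B[:h]])[:, :800]; print(im.shape)
cv2.imwrite("pics/s2.png",im); s=ctrl.sense(); print(s["q"].round(2),s["eef_pos"],s["tool_rot"])
print((proj([[*s["eef_pos"]]],"top")[0]-[70,150])*2.6)
E
```

```text
(364, 800, 3)
[-0.09  0.59 -0.06  1.66  0.04  0.89 -1.57] [605.96427433  46.15520412 211.33861369] [9.96606802e-01 8.23054141e-02 8.20265604e-04 1.66353691e-04]
[372.25960485 157.36798449]
```

View pics/s2.png

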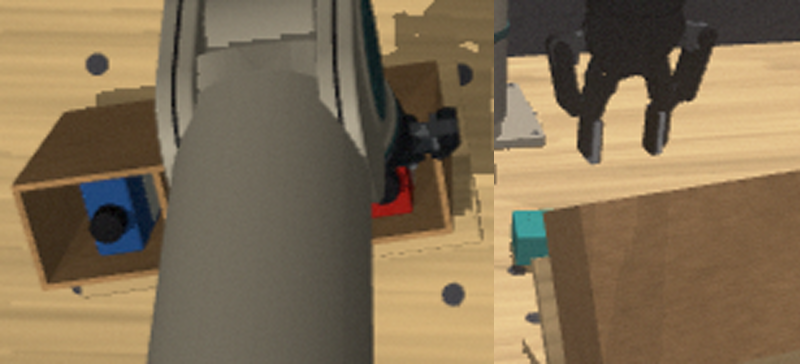

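The right crop (scene camera) shows the open fingers over the carton and the gripper's knuckles bulging outside the fingertips. The left crop (top camera) shows the red tin below the gripper at about (390,190). I'll measure how far the knuckles reach before going in.

```bash
python3 - <<'E'
from h import *
s=ctrl.sense(); T=s["eef_pos"]; y=np.array([.165,-.986,0]); 
for n,(u,v) in dict(tipL=(592,161),tipR=(653,153),tipLout=(582,158),tipRout=(664,150),kLlow=(564,108),kRlow=(690,97),kLmid=(553,75),kRmid=(706,75),kLmax=(549,45),kRmax=(718,38)).items():
    uv=np.array([(u-494)/2.6+290,v/2.6+80])
    f=lambda a:proj([T+a[0]*y+[0,0,a[1]]],"scene")[0]-uv
    print(n,least_squares(f,[0,0]).x.round(1))
E
```

```text
tipL [24.8  0. ]
tipR [-30.8  -0.9]
tipLout [34.  4.]
tipRout [-40.9   0.4]
kLlow [52.4 49.2]
kRlow [-59.3  44.4]
kLmid [63.1 77.2]
kRmid [-71.5  61.5]
kLmax [ 67.5 101. ]
kRmax [-77.9  91.1]
```

{"name": "jog_arm", "arguments": {
  "series": [
    {"offset": [-1.0,-0.3,0.5],"spin": 0},
    {"offset": [-1.3,-0.3,2],"spin": 0},
    {"offset": [-1.3,-0.3,3.5],"spin": 0},
    {"offset": [-1.3,-0.3,5],"spin": 0},
    {"offset": [-1.3,-0.3,6.2],"spin": 0},
    {"offset": [-1.3,-0.3,7],"spin": 0},
    {"offset": [-1.3,-0.3,7.5],"spin": 0},
    {"offset": [-1.3,-0.3,7.6],"spin": 0},
    {"offset": [-1.3,-0.3,7.6],"spin": 0}
  ]
}}

```text
clock: 4.47
eef_pos: [592.4, 47.7, 134.7]
tool_rot: [0.997, 0.083, 0.0, -0.0]
contact_force: [-1.0, -0.9, 0.1]
gripper_width: 0.568
grasp_force: 0.0
```

```bash
python3 - <<'E'
from h import *
a=ctrl.capture("top"); s=ctrl.sense(); print(s["eef_pos"],s["contact_force"],s["wrist_torque"],s["gripper_width"])
cv2.imwrite("pics/s3.png",cv2.resize(a[180:270,130:270],None,fx=5,fy=5,interpolation=cv2.INTER_CUBIC))
E
```

```text
[592.44781891  47.70248049 134.7245115 ] [-0.79938667 -0.67795075 -0.68078555] [0.0339381  0.03802337 0.02243887] 0.5640035086266334
```

View pics/s3.png

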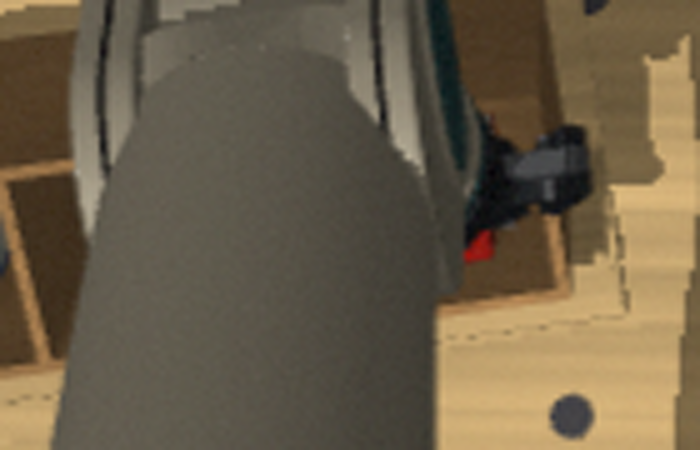

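The arm hides most of the view, but a corner of the red tin shows at (480,247) beside the finger. There is no contact force, so I'll close on the cap.

{"name": "jog_arm", "arguments": {
  "series": [
    {"offset": [0,0,0],"spin": 0},
    {"offset": [0,0,0],"spin": 0},
    {"offset": [0,0,0],"spin": 0},
    {"offset": [0,0,0],"spin": 0},
    {"offset": [0,0,0],"spin": 0},
    {"offset": [0,0,0],"spin": 0}
  ],
  "gripper": 1,
  "newtons": 50
}}

```text
clock: 5.28
eef_pos: [592.4, 47.7, 134.9]
tool_rot: [0.997, 0.083, 0.0, 0.0]
contact_force: [-0.3, 0.4, 4.8]
gripper_width: 0.279
grasp_force: 49.0
```

{"name": "jog_arm", "arguments": {
  "series": [
    {"offset": [-0.3,0,-0.5],"spin": 0},
    {"offset": [-0.8,0,-1.4],"spin": 0},
    {"offset": [-1.6,0,-2.8],"spin": 0},
    {"offset": [-2.5,0,-4.3],"spin": 0},
    {"offset": [-3.4,0,-5.9],"spin": 0},
    {"offset": [-4.4,0,-7.6],"spin": 0},
    {"offset": [-5.4,0,-9.4],"spin": 0},
    {"offset": [-6.5,0,-11.3],"spin": 0},
    {"offset": [-7.5,0,-13],"spin": 0},
    {"offset": [-8.5,0,-14.7],"spin": 0},
    {"offset": [-9.2,0,-16],"spin": 0},
    {"offset": [-9.2,0,-16],"spin": 0}
  ]
}}

```text
clock: 6.78
eef_pos: [501.3, 32.4, 295.3]
tool_rot: [0.997, 0.083, 0.001, 0.0]
contact_force: [-0.0, 0.9, -3.1]
gripper_width: 0.283
grasp_force: 49.3
```

```bash
python3 - <<'E'
from h import *
a=ctrl.capture("scene"); s=ctrl.sense(); print(s["clock"],s["eef_pos"],s["contact_force"],s["wrist_torque"],s["gripper_width"])
cv2.imwrite("pics/s4.png",cv2.resize(a[20:260,160:460],None,fx=2.5,fy=2.5,interpolation=cv2.INTER_CUBIC))
print(ctrl.place_of("scene","tin_red"))
E
```

```text
6.825 [501.34901604  32.49511366 294.56704985] [-0.58386915 -0.0392791  -3.92079288] [-0.02955113  0.13126969 -0.00744413] 0.27832216310594726
[{'position': [658.6, -75.9, 13.3], 'confidence': 0.79}, {'position': [564.2, 41.9, 187.6], 'confidence': 0.78}, {'position': [830.4, 31.6, 17.1], 'confidence': 0.75}, {'position': [375.5, 1.4, 19.0], 'confidence': 0.57}, {'position': [460.6, -189.5, -0.6], 'confidence': 0.17}]
```

View pics/s4.png

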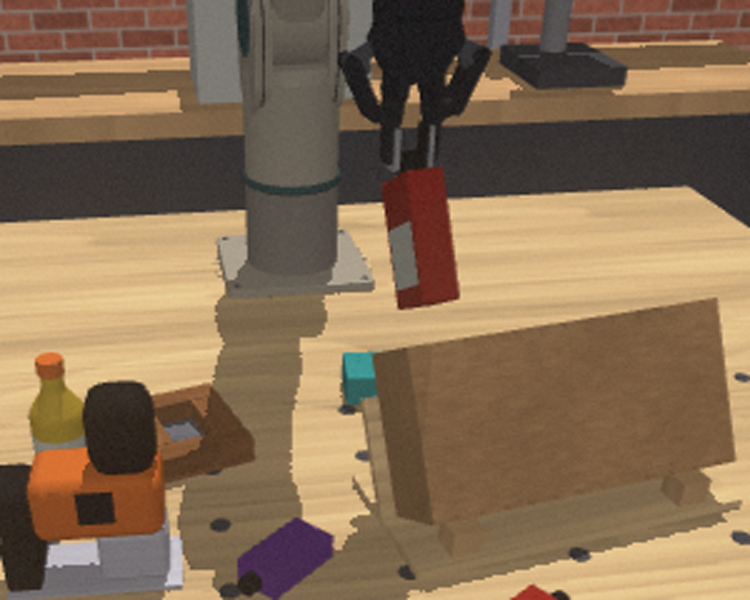

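The tin is out of the carton, held by the cap and still tilted 30°. Its lower end at crop (430,300) is on the far side from the robot. I'll ease the grip so gravity can swing it upright.

{"name": "jog_arm", "arguments": {
  "series": [
    {"offset": [0,0,0],"spin": 0},
    {"offset": [0,0,0],"spin": 0},
    {"offset": [-1,0,0],"spin": 0},
    {"offset": [-2,0,0],"spin": 0},
    {"offset": [-2,0,0],"spin": 0},
    {"offset": [-2,0,0],"spin": 0}
  ],
  "newtons": 20
}}

```text
clock: 7.62
eef_pos: [481.9, 29.2, 294.6]
tool_rot: [0.997, 0.083, 0.0, -0.0]
contact_force: [1.2, 0.3, -3.3]
gripper_width: 0.274
grasp_force: 49.3
```

```bash
python3 - <<'E'
from h import *
ctrl.capture("scene");ctrl.capture("top"); s=ctrl.sense(); print(s["clock"],s["eef_pos"],s["contact_force"],s["wrist_torque"],s["gripper_width"],s["grasp_force"])
for c in("scene","top"): print([ (np.round(d["position"]),d["confidence"]) for d in ctrl.place_of(c,"tin_red")])
E
```

```text
7.725 [482.00962087  29.26826808 294.46968735] [ 0.67295048 -1.17928643 -3.06141651] [-0.03174979  0.11351106 -0.03009367] 0.27746633725526876 49.25315201282501
[(array([542.,  38., 187.]), 0.83), (array([657., -75.,  14.]), 0.72), (array([375.,   4.,  18.]), 0.61)]
[(array([545.,  33., 196.]), 0.95), (array([830.,  34.,   8.]), 0.92), (array([382.,   3.,  20.]), 0.88), (array([657., -74.,  11.]), 0.62)]
```

{"name": "jog_arm", "arguments": {
  "series": [
    {"offset": [0,0,0],"spin": 0},
    {"offset": [0,0,0],"spin": 0},
    {"offset": [-1,0,0],"spin": 0},
    {"offset": [-2,0,0],"spin": 0},
    {"offset": [-2,0,0],"spin": 0},
    {"offset": [-2,0,0],"spin": 0}
  ],
  "newtons": 20,
  "gripper": 1
}}

```text
clock: 8.57
eef_pos: [462.2, 26.0, 294.6]
tool_rot: [0.997, 0.083, 0.001, -0.0]
contact_force: [0.0, 0.6, -3.9]
gripper_width: 0.277
grasp_force: 49.3
```

```bash
python3 - <<'E'
from h import *
ctrl.capture("scene");ctrl.capture("top"); s=ctrl.sense(); print(s["clock"],s["eef_pos"],s["contact_force"],s["wrist_torque"],s["gripper_width"],s["grasp_force"])
for c in("scene","top"): print([ (np.round(d["position"]),d["confidence"]) for d in ctrl.place_of(c,"tin_red")])
E
```

```text
8.675 [462.27806507  25.98737999 294.4324494 ] [ 0.6761803   0.87969568 -3.07004182] [ 0.01184825  0.0880032  -0.02735996] 0.27705950606973234 49.253379106521606
[(array([833.,  34.,  14.]), 0.87), (array([525.,  34., 190.]), 0.72), (array([659., -72.,  15.]), 0.56), (array([380.,   2.,  20.]), 0.48)]
[(array([380.,   3.,  23.]), 0.93), (array([660., -78.,  12.]), 0.9), (array([831.,  35.,   9.]), 0.65), (array([524.,  32., 194.]), 0.57)]
```

The gripper is self-locking, so the grip stays at 49 N. Instead I'll right the tin by pressing the lower end of its face against the fixed carton's near rim edge, pivoting it in the pads.

{"name": "jog_arm", "arguments": {
  "series": [
    {"offset": [-1,0,1],"spin": 0},
    {"offset": [-1.5,0,3],"spin": 0},
    {"offset": [-1.5,0,5.5],"spin": 0},
    {"offset": [-1.5,0,7],"spin": 0},
    {"offset": [-1.5,0,7.4],"spin": 0},
    {"offset": [-1,0,7.4],"spin": 0},
    {"offset": [0,0,7.4],"spin": 0},
    {"offset": [1,0,7.4],"spin": 0},
    {"offset": [2,0,7.4],"spin": 0},
    {"offset": [2.5,0,7.4],"spin": 0}
  ]
}}

```text
clock: 10.02
eef_pos: [486.7, 30.0, 220.1]
tool_rot: [0.997, 0.083, -0.001, 0.0]
contact_force: [-2.6, 0.2, -3.0]
gripper_width: 0.277
grasp_force: 48.6
```

```bash
cat > tin.py <<'E'
from h import *
s=ctrl.sense(); print(s["clock"],s["eef_pos"].round(1),s["contact_force"].round(1),s["wrist_torque"].round(2),s["gripper_width"].round(3),s["grasp_force"])
for c in("scene","top"):
    ctrl.capture(c); print([ (np.round(d["position"]-s["eef_pos"]),d["confidence"]) for d in ctrl.place_of(c,"tin_red") if np.linalg.norm((d["position"]-s["eef_pos"])[:2])<100])
E
python3 tin.py
```

```text
Traceback (most recent call last):
  File "tin.py", line 2, in <module>
    s=ctrl.sense(); print(s["clock"],s["eef_pos"].round(1),s["contact_force"].round(1),s["wrist_torque"].round(2),s["gripper_width"].round(3),s["grasp_force"])
                                                                                                                  ^^^^^^^^^^^^^^^^^^^^^^^^
AttributeError: 'float' object has no attribute 'round'
```

Contact force along x is −2.6 N, so the tin is pivoting. I'll continue the push.

{"name": "jog_arm", "arguments": {
  "series": [
    {"offset": [0.8,0,0],"spin": 0},
    {"offset": [1.6,0,0],"spin": 0},
    {"offset": [2.4,0,0],"spin": 0},
    {"offset": [3.1,0,0],"spin": 0},
    {"offset": [3.1,0,0],"spin": 0}
  ]
}}

```text
clock: 10.65
eef_pos: [517.9, 35.5, 220.2]
tool_rot: [0.997, 0.083, 0.0, -0.0]
contact_force: [-3.0, -1.1, -4.6]
gripper_width: 0.278
grasp_force: 48.8
```

```bash
sed -i 's/s\["gripper_width"\].round(3)/s["gripper_width"]/' tin.py; python3 tin.py; python3 - <<'E'
from h import *
a=ctrl.capture("scene"); cv2.imwrite("pics/s5.png",cv2.resize(a[20:260,160:460],None,fx=2.5,fy=2.5,interpolation=cv2.INTER_CUBIC))
E
```

```text
10.65 [517.9  35.5 220.2] [-3.  -1.1 -4.6] [-0.09  0.63  0.04] 0.27810045103631476 48.812264800071716
[(array([   3.,   -1., -123.]), 0.65)]
[(array([   5.,   -1., -116.]), 0.47)]
```

View pics/s5.png

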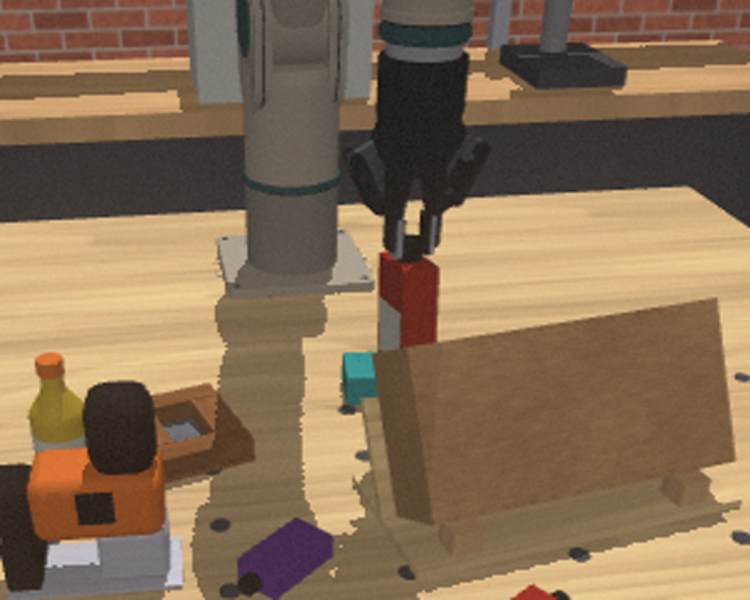

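The tin is now nearly upright at crop (410,300), about 0–2° by geometry and network. I'll nudge it 1.5 mm more, then carry it to the caddy.

{"name": "jog_arm", "arguments": {
  "series": [
    {"offset": [0.15,0,0],"spin": 0},
    {"offset": [0.15,0,0],"spin": 0},
    {"offset": [-0.5,0,0],"spin": 0},
    {"offset": [-2,0,0],"spin": 0},
    {"offset": [-4.5,0,0],"spin": 0},
    {"offset": [-7,2,0],"spin": -0.03},
    {"offset": [-8.5,5,0],"spin": -0.06},
    {"offset": [-9.2,9,0],"spin": -0.09},
    {"offset": [-9.4,13,0],"spin": -0.113},
    {"offset": [-9.4,17,0],"spin": -0.113},
    {"offset": [-9.4,20,0],"spin": -0.113},
    {"offset": [-9.4,21,0],"spin": -0.113}
  ]
}}

```text
clock: 12.4
eef_pos: [460.1, -190.1, 220.8]
tool_rot: [0.991, 0.137, 0.001, 0.001]
contact_force: [0.0, 1.6, -3.5]
gripper_width: 0.281
grasp_force: 48.9
```

{"name": "jog_arm", "arguments": {
  "series": [
    {"offset": [0,0,1],"spin": 0},
    {"offset": [0,0,2.5],"spin": 0},
    {"offset": [0,0,3.5],"spin": 0},
    {"offset": [0,0,4],"spin": 0},
    {"offset": [0,0,4],"spin": 0},
    {"offset": [0,0,4],"spin": 0}
  ]
}}

```text
clock: 13.15
eef_pos: [459.5, -187.5, 180.7]
tool_rot: [0.99, 0.139, 0.0, 0.0]
contact_force: [-0.4, 0.2, -3.1]
gripper_width: 0.278
grasp_force: 48.9
```

```bash
python3 tin.py;python3 tin.py; python3 - <<'E'
from h import *
a=ctrl.capture("top")[200:350,250:420];b=ctrl.capture("scene")[90:240,140:290]
cv2.imwrite("pics/s6.png",np.hstack([cv2.resize(i,None,fx=2.4,fy=2.4*1,interpolation=cv2.INTER_CUBIC) for i in(a,b)]))
print(ctrl.sense()["tool_rot"])
E
```

```text
13.15 [ 459.5 -187.5  180.7] [-0.4  0.2 -3.1] [-0.    0.06  0.01] 0.2778066358086125 48.89731585979462
[(array([  11.,    2., -122.]), 0.85)]
[(array([   9.,    1., -114.]), 0.74)]
13.35 [ 459.3 -187.6  180.6] [-0.1  0.2 -4.3] [0.05 0.02 0.05] 0.2786514565638261 48.89637351036072
[(array([  13.,    2., -120.]), 0.72)]
[(array([   9.,    2., -115.]), 0.73)]
[ 9.90309968e-01  1.38874639e-01  3.70077927e-05 -2.88875413e-06]
```

View pics/s6.png

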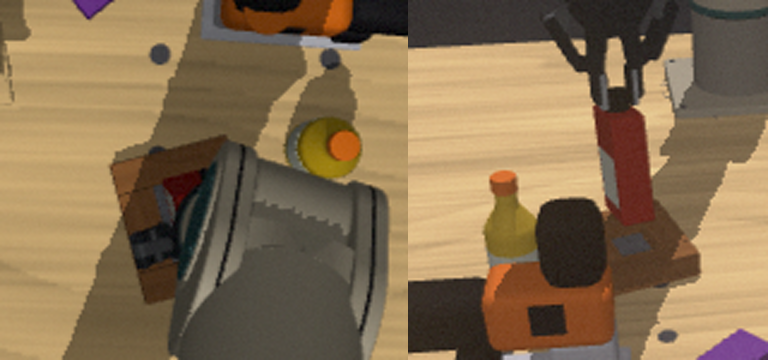

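The scene crop shows the tin above the pocket, tilted slightly with its foot away from the robot at (640,215). The networks put the foot about 10.5 mm ahead along tool x, which is 5°. I'll lower it with the foot centred, then right it against the pocket wall.

{"name": "jog_arm", "arguments": {
  "series": [
    {"offset": [-0.6,0,0],"spin": 0},
    {"offset": [-1.05,0,0.3],"spin": 0},
    {"offset": [-1.05,0,1],"spin": 0},
    {"offset": [-1.05,0,1.8],"spin": 0},
    {"offset": [-1.05,0,2.4],"spin": 0},
    {"offset": [-1.05,0,2.9],"spin": 0},
    {"offset": [-1.05,0,3.3],"spin": 0},
    {"offset": [-1.05,0,3.7],"spin": 0},
    {"offset": [-1.05,0,4],"spin": 0},
    {"offset": [-1.05,0,4],"spin": 0}
  ]
}}

```text
clock: 14.9
eef_pos: [448.9, -190.3, 140.2]
tool_rot: [0.99, 0.139, -0.0, -0.0]
contact_force: [-0.4, -0.5, -3.5]
gripper_width: 0.284
grasp_force: 48.9
```

```bash
python3 tin.py;python3 tin.py
```

```text
14.9 [ 448.9 -190.3  140.2] [-0.4 -0.5 -3.5] [0.03 0.03 0.  ] 0.2837249638690237 48.937044739723206
[(array([  11.,    4., -122.]), 0.88)]
[(array([   9.,   -1., -113.]), 0.55)]
15.1 [ 449.2 -190.4  140.5] [ 0.2  0.2 -3.2] [-0.02  0.01  0.04] 0.2811801705310049 48.93679618835449
[(array([  11.,    2., -121.]), 0.85)]
[(array([  11.,    1., -116.]), 0.62)]
```

{"name": "jog_arm", "arguments": {
  "series": [
    {"offset": [0.4,0,0],"spin": 0},
    {"offset": [0.8,0,0.2],"spin": 0},
    {"offset": [1.2,0,0.4],"spin": 0},
    {"offset": [1.5,0,0.6],"spin": 0},
    {"offset": [1.6,0,0.6],"spin": 0},
    {"offset": [1.6,0,0.6],"spin": 0}
  ]
}}

```text
clock: 16.05
eef_pos: [464.0, -185.9, 134.0]
tool_rot: [0.99, 0.139, -0.0, -0.0]
contact_force: [-1.8, -0.9, -3.7]
gripper_width: 0.283
grasp_force: 48.9
```

```bash
python3 tin.py;python3 tin.py
```

```text
16.05 [ 464.  -185.9  134. ] [-1.8 -0.9 -3.7] [-0.14  0.63  0.02] 0.2830226649580839 48.85555386543274
[(array([   0.,   -0., -124.]), 0.82)]
[(array([   1.,   -4., -116.]), 0.4)]
16.25 [ 464.1 -185.9  134.2] [-1.6 -0.  -4. ] [-0.19  0.73 -0.  ] 0.2756936199944365 48.811994791030884
[(array([   2.,   -4., -124.]), 0.62)]
[(array([   1.,   -0., -115.]), 0.62)]
```

{"name": "jog_arm", "arguments": {
  "series": [
    {"offset": [-0.1,0,0.1],"spin": 0},
    {"offset": [-0.2,0,0.25],"spin": 0},
    {"offset": [-0.3,0,0.4],"spin": 0},
    {"offset": [-0.3,0,0.5],"spin": 0},
    {"offset": [-0.3,0,0.6],"spin": 0},
    {"offset": [-0.3,0,0.6],"spin": 0}
  ]
}}

```text
clock: 17.2
eef_pos: [462.1, -186.8, 128.5]
tool_rot: [0.99, 0.139, 0.001, 0.0]
contact_force: [-1.3, -0.4, -1.0]
gripper_width: 0.281
grasp_force: 49.3
```

{"name": "jog_arm", "arguments": {
  "series": [
    {"offset": [0,0,0.1],"spin": 0},
    {"offset": [-0.1,0,0.2],"spin": 0},
    {"offset": [-0.1,0,0.25],"spin": 0},
    {"offset": [-0.1,0,0.25],"spin": 0}
  ]
}}

```text
clock: 17.7
eef_pos: [463.8, -186.8, 128.0]
tool_rot: [0.99, 0.139, 0.003, 0.001]
contact_force: [-0.1, 3.4, 14.2]
gripper_width: 0.278
grasp_force: 50.8
```

```bash
python3 tin.py
```

```text
17.7 [ 463.8 -186.8  128. ] [-0.1  3.4 14.2] [ 0.51  0.45 -0.07] 0.2781695856924707 50.79451024532318
[(array([   2.,    1., -122.]), 0.69)]
[(array([   3.,   -3., -112.]), 0.5)]
```

The tin is seated: the floor pushes back with 14 N, and the underside is at about 6–7 mm. I'll relax the press, open and rise.

{"name": "jog_arm", "arguments": {
  "series": [
    {"offset": [0,0,-0.1],"spin": 0},
    {"offset": [0,0,-0.15],"spin": 0},
    {"offset": [0,0,-0.15],"spin": 0}
  ]
}}

```text
clock: 18.27
eef_pos: [462.4, -187.0, 128.3]
tool_rot: [0.99, 0.139, 0.002, 0.001]
contact_force: [-0.5, 0.4, 7.4]
gripper_width: 0.279
grasp_force: 49.9
```

{"name": "jog_arm", "arguments": {
  "series": [
    {"offset": [0,0,0],"spin": 0},
    {"offset": [0,0,0],"spin": 0},
    {"offset": [0,0,0],"spin": 0},
    {"offset": [0,0,0],"spin": 0},
    {"offset": [0,0,0],"spin": 0}
  ],
  "gripper": 0.45
}}

```text
clock: 18.9
eef_pos: [460.6, -187.1, 127.3]
tool_rot: [0.99, 0.139, 0.0, -0.0]
contact_force: [0.6, 0.7, -0.3]
gripper_width: 0.55
grasp_force: 0.0
```

{"name": "jog_arm", "arguments": {
  "series": [
    {"offset": [0,0,-0.5],"spin": 0},
    {"offset": [0,0,-1.5],"spin": 0},
    {"offset": [0,0,-3],"spin": 0},
    {"offset": [0,0,-5],"spin": 0},
    {"offset": [0,0,-8],"spin": 0},
    {"offset": [0,4,-11],"spin": 0},
    {"offset": [0,4,-15],"spin": 0},
    {"offset": [0,0,-18],"spin": 0},
    {"offset": [0,-5,-20],"spin": 0},
    {"offset": [0,-10,-20],"spin": 0},
    {"offset": [0,-15,-20],"spin": 0},
    {"offset": [0,-20,-20],"spin": 0}
  ]
}}

```text
clock: 20.4
eef_pos: [404.9, 6.7, 328.6]
tool_rot: [0.99, 0.139, 0.001, 0.0]
contact_force: [0.0, -0.1, 0.6]
gripper_width: 0.551
grasp_force: 0.0
```

```bash
python3 - <<'E'
from h import *
s=ctrl.sense(); print(s["clock"],s["eef_pos"],s["contact_force"])
for c in("scene","top"):
    im=ctrl.capture(c); 
    print([(np.round(d["position"]),d["confidence"]) for d in ctrl.place_of(c,"tin_red")])
    if c=="top": a=im[180:350,190:420]
    else: b=im[110:280,130:300]
cv2.imwrite("pics/s7.png",np.hstack([cv2.resize(i,None,fx=2,fy=2,interpolation=cv2.INTER_CUBIC) for i in(a,b)]))
E
```

```text
20.4 [404.88912755   6.69920337 328.59950393] [ 0.02692772 -0.10695263  0.56791314]
[(array([ 467., -187.,    1.]), 0.97), (array([657., -72.,  16.]), 0.67), (array([831.,  34.,  14.]), 0.59), (array([377.,   3.,  20.]), 0.52)]
[(array([379.,   4.,  20.]), 0.97), (array([ 463., -188.,   11.]), 0.93), (array([657., -77.,  11.]), 0.58), (array([831.,  32.,  12.]), 0.55)]
```

View pics/s7.png

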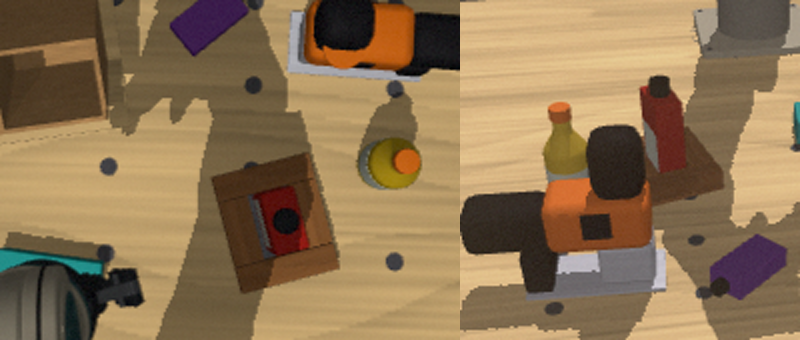

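The top crop shows the tin in the pocket (cap at (287,221)), with the bottle and jigsaw undisturbed and the carton cell empty. The scene crop shows it standing (cap at (659,80)). I'll check uprightness by projection.

```bash
python3 - <<'E'
from h import *
print("cap@141 top",pix(333.5,290.5,141),"scene",pix(229.5,148.5,141,"scene"))
q=[459.5,-187,.2795]
L=[(0,0,141),(32,18,121),(32,-18,121),(-32,-18,121),(-32,18,121),(32,18,28),(32,-18,28)]
print("top pred",((proj(place(q,L),"top")-[190,180])*2).round().tolist())
print("scene pred",((proj(place(q,L),"scene")-[130,110])*2+[460,0]).round().tolist())
E
```

```text
cap@141 top [ 463.51268718 -187.30741261] scene [ 461.62171251 -184.14905456]
top pred [[287.0, 225.0], [259.0, 198.0], [294.0, 189.0], [310.0, 251.0], [275.0, 261.0], [253.0, 197.0], [284.0, 189.0]]
scene pred [[657.0, 76.0], [680.0, 99.0], [652.0, 105.0], [636.0, 83.0], [663.0, 78.0], [685.0, 163.0], [658.0, 170.0]]
```

```bash
python3 -c "
from bench import ctrl
print(ctrl.sign_off())"
```

```text
the job is handed in; nothing more can be done
None
```

The red tin is standing upright and released in the caddy's pocket, about 4 mm off centre by the camera check, and nothing else appears moved; the job is handed in at about 20 s, though no verdict came back.

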